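# Hold up the drive cage of an open desktop computer

## Task

The small desktop computer lies open on the repair bench, and a colleague wants to get at the memory under its hinged drive cage. Take the cage by its pull handle, swing it up to the 50 degree service mark (the white line on the cage's cheek then lies level along the rim of the case) and finish still holding it there by the handle, because nothing else keeps it up. Do not let it drop back, keep off the mainboard, and leave the things lying round the computer where they are.

Things in the scene. Friction and masses are not known exactly. Their poses are not given: they have to be found in the camera images.
- chassis: open computer case lying flat, fixed: 320 mm deep (its x), 300 wide (y), 95 high. Origin: centre of its underside on the bench; x from the black front bezel (nearest the robot) to the rear wall with the ports, y left, z up. Power supply (top 76 mm above the bench) in the right rear corner, processor cooler (top 67 mm) right front, drive cage front left
- mainboard: the circuit board on the case's floor with all that is on it, same origin and axes as the chassis. Under the handle its parts reach at most 28 mm above the bench; the memory under the closed cage reaches 44 mm. Not to be pressed on
- drive_cage (a joint): angle of the hinged drive cage, rad: 0 closed (level), grows as the handle end swings up, at most 1.5; service mark at 0.873 (50 degrees). Steel cage with drives, 157 mm wide, from the hinge to 150 mm behind it, level with the hinge to 32 mm below it, with sector cheeks deeper; about 0.65 kg (lift at the handle 2 to 4 N). Hinge almost free: it falls shut if let go
- cage_hinge (a point): point on the cage's hinge axis at the middle of the cage's width, 88 mm above the bench, near the front of the case; fixed in the case, axes as the chassis (the hinge axis is y)
- handle_mid (a point): middle of the pull handle's grip tube, 197 mm from the hinge axis and level with it when the cage is closed. The point turns with the cage: x points from the hinge to the handle, y along the grip tube, parallel to the hinge, z up out of the cage's top face when closed
- pull_handle: wire bail of the cage, origin and axes as handle_mid. Its grey plastic grip tube, 10 mm in diameter and 80 mm long, lies between two 5 mm wire arms 90 mm apart that run back to the cage, 42 mm clear beyond the cage's edge, so fingers go down on both sides of it; the round tube can turn between the fingers as the cage swings
- screwdriver: screwdriver, 200 mm long, lying on the bench left of the case (not to be moved)
- parts_dish: round steel dish for screws, 104 mm wide, 28 mm high, right of the case (not to be moved)
- air_can: white spray can, 58 mm wide, 170 mm high, standing right of the case towards its rear (not to be moved); origin at its foot

How it is judged:
By the outcome, as a careful person would: the job done as asked, in the order asked, and still so for the second after the job is handed in, while the arm keeps its last pose, push and grip.
It also fails if it takes over 35 s, if anything falls off the work surface, if the arm or the gripper's body presses on something with over 40 N, if the wrist force passes 120 N, or if a joint passes its speed limit or range.

## Robot

A 6-joint arm with a two-finger parallel gripper is mounted at the origin on the work surface. World frame = base frame: x ahead of the robot, y to its left, z up, the work surface at z = 0. Lengths are in m, angles in degrees, forces in N, time in s.
With the tool pointing down it reaches from about 0.4 to 0.825 m from the base axis. Payload 7 kg.
Tool frame: the origin (TCP) lies at the very end of the fingers, on their centre line; the grasp point (between the pads) lies 19 mm behind it; z points along the fingers, y is the line along which they close (so a half turn about z gives the same grasp; the last joint's range is limited). The gripper opens to 88 mm and grips with 3 to 60 N. Pads are 19 mm wide; open, the fingers measure 130 mm over their backs; the gripper's body (78 mm by 193 mm) begins 47 mm behind the grasp point.
Start: joints at [86.866, 20.546, 0.682, 0, -70.136, -16.507], TCP at [0.227, 0.636, 0.227] pointing down, gripper open.
Joint ranges: [-176.03, 176.03], [-82.01, 121.73], [-58.28, 71.71], [-173.87, 95.51], [-174.79, -0.11], [-173.66, 173.66]. Speed limits (degrees/s): [136.94, 136.94, 172.46, 180, 180, 180].

## Interface

Orientations are given as [roll, pitch, yaw] about the fixed x, y, z axes, in that order (R = Rz(yaw) Ry(pitch) Rx(roll)).
In Python, from plant import get_state, capture, close_job, regions_of gives the robot as it stands.
- The arm moves only by the tool jog_arm, never from a script. Its argument "moves" is a list of rows, each a list of 3 entries, a list of its own where there are three numbers: the shift along the tool's x, y, z in cm, then the turn about the tool's z in degrees, then the finger opening in cm, from 0 to 8.76. A call has 1 to 12 rows; each row shifts and turns the commanded pose from where the row before left it, along the tool's axes as they then stand; what a row does not reach is not made up. A row lasts 1/8 s, in which the tool goes at most 62.5 mm and 10.7 degrees, less where a joint would pass 70% of its speed; a pose out of reach is approached as far as the arm can. A call is refused whole if a number of a shift passes 6.25 or a number of a turn 10.7, either way. A call with a gripper value outside its range is refused whole. The fingers move at their own pace and stop on an object; "newtons" is the grip in N (left out, the last holds). Time passes only in rows, so rows that do not move let the fingers close. It gives the time, the measured TCP pose, the force, the opening and the grip force at its end, in the units of the state.
- get_state(): the state, without advancing time (a new reading comes with each control period).
- capture(name): name is "scene" or "top"; returns a dict with "pixels" (480x640x3 uint8, blue, green, red), "mtx" (3x3 intrinsics, pixels), "world_from_camera" (4x4, takes a point from camera to world coordinates). Camera axes: x right, y down, z forward; pixel columns grow to the right and rows downward; lengths in m; the calibration is good to about 2 mm. A picture is of the moment at which its call begins. There is no depth.
- close_job(): hands the job in; it is judged then, once.
Trained networks look in a picture, given as the dict that the camera call returned (one of the last four; its "shot" number tells which), for a name from the list of things; names that differ only in an ending like _2 or _b are one class to them, and where a whole thing is asked for, a point or a joint stands for the part that bears it (a point fixed in the world has none). Each returns a list of dicts, best first, with "confidence" (0 to 1); they miss things now and then, are a little off and sometimes report something else, mostly with a low value. They report only what shows in the picture. A call takes as long as a camera call.
- regions_of(picture, thing): "pixels" (480x640 bool, what is visible of it) and "pixel" ([column, row] in pixels, amid what is visible of it).
The state is a dict: "time_s": time; "joints": joint angles; "qd": joint speeds; "joint_torque": joint torques, N m; "tcp_pos": TCP position; "eef_rot": TCP orientation; "contact_force": force on the tool from outside, world axes, zero at the start; "moment": the same for the moment, N m; "gripper_width": finger opening in m; "gripper_force": force on a finger pad.
Only numpy, scipy, OpenCV 4.12 (cv2) and the standard library are available. Lean on these libraries where they do the work, as an engineer would, in place of code of your own. Each camera call takes 0.05 s, during which the arm holds its last target. There are 200 camera calls.

## Working session

There is one attempt and no reset: what is moved stays moved. The work goes in short steps, Python scripts to look and compute and a tool call to move; the robot and the scene stay as the last step left them, time stands still between calls to the robot, and variables do not carry over. Pictures are saved under pics/ and viewed, at most 10 in all, crops included, and the job is handed in when it is done.

Besides the shell and the picture viewer there is one more tool, called after "Call:" as name(argument=value, ...), one argument or row to a line, values as JSON. jog_arm: Moves the arm, as the interface text tells. Its arguments: {"type":"object","properties":{"moves":{"type":"array"},"newtons":{"type":"number"}},"required":["moves"]}

```bash
mkdir -p pics
python3 - <<'E'
from plant import *
import cv2,numpy as np
print(get_state())
for n in("scene","top"):
    p=capture(n);cv2.imwrite(f"pics/{n}0.png",p["pixels"]);print(n,p["mtx"].tolist(),p["world_from_camera"].round(4).tolist())
    for t in("pull_handle","handle_mid","drive_cage","chassis"):
        for r in regions_of(p,t)[:2]:print(t,r["confidence"],r["pixel"],r["pixels"].sum())
E
```

```text
{'time_s': 0.0, 'joints': array([ 8.68647243e+01,  2.05923658e+01,  6.32213047e-01, -1.90540580e-02,
       -7.01355061e+01, -1.65089504e+01]), 'qd': array([-0.01812085, -0.12353265, -0.05212254, -0.07140681, -0.00641017,
       -0.15838185]), 'joint_torque': array([ 2.71109166e-03, -5.82714236e+01,  2.93059194e+01,  6.99727759e+00,
        6.92254049e-03, -1.33643566e-04]), 'tcp_pos': array([0.22676472, 0.6352399 , 0.22560368]), 'eef_rot': array([ 1.79903194e+02, -1.00120087e-02, -1.96507071e+01]), 'contact_force': array([ 0.08288586, -0.05811911,  0.6413612 ]), 'moment': array([ 0.01342178, -0.02338652,  0.01488083]), 'gripper_force': 0.0, 'gripper_width': 0.08770579215731551}
scene [[582.4507633897647, 0.0, 314.9501958142407], [0.0, 582.4507633897647, 247.0167273571823], [0.0, 0.0, 1.0]] [[0.8862, 0.2706, -0.376, 1.0026], [0.463, -0.4896, 0.7389, -0.8117], [0.0159, -0.8289, -0.5592, 0.6888], [0.0, 0.0, 0.0, 1.0]]
pull_handle 0.78 [314.3, 269.9] 233
handle_mid 0.7 [258.8, 263.4] 6027
handle_mid 0.54 [312.5, 268.3] 269
drive_cage 0.82 [257.2, 261.5] 6098
chassis 0.75 [270.2, 292.5] 27050
top [[497.96447259390237, 0.0, 307.69597609667744], [0.0, 497.96447259390237, 241.5091062416364], [0.0, 0.0, 1.0]] [[-0.0288, -0.9947, 0.0988, 0.5006], [-0.9991, 0.0257, -0.0331, 0.012], [0.0304, -0.0997, -0.9946, 1.0879], [0.0, 0.0, 0.0, 1.0]]
pull_handle 0.81 [331.3, 224.5] 327
handle_mid 0.86 [337.2, 223.9] 254
drive_cage 0.71 [337.5, 283.4] 5918
chassis 0.6 [358.3, 257.7] 23656
```

View pics/scene0.png

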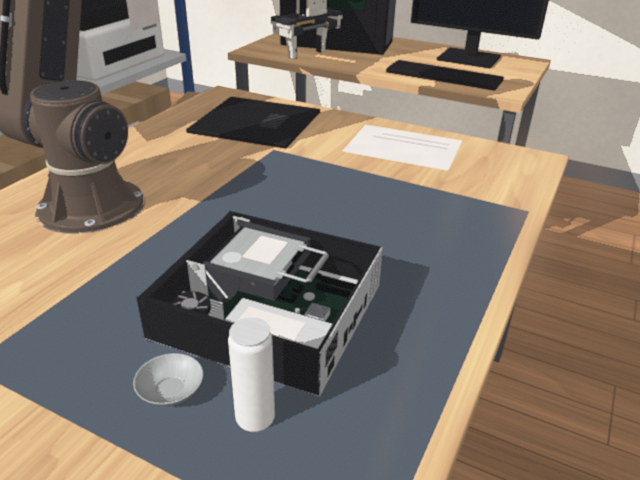

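View pics/top0.png

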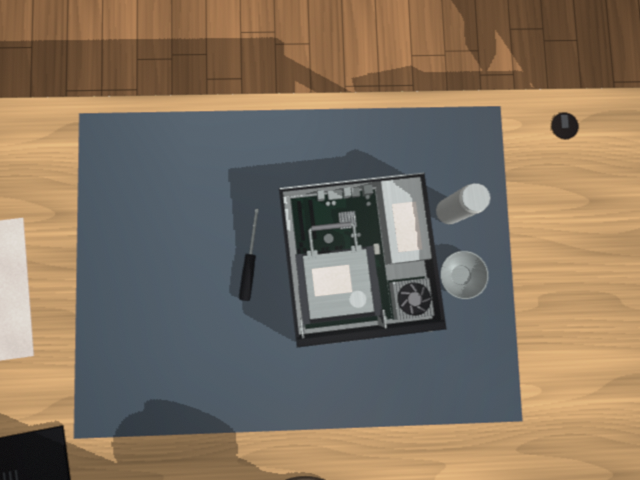

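The top view shows the case with corners near (280,188), (425,175), (445,329) and (298,347). The handle's grip runs from about (309,229) to (357,224), and the cage sits in front of it. The scene view agrees, with the grip near (316,265).

```bash
cat > h.py <<'E'
import numpy as np,cv2
def ray(p,uv,z):
    T=p["world_from_camera"];d=T[:3,:3]@np.linalg.inv(p["mtx"])@[uv[0],uv[1],1];return T[:3,3]+d*(z-T[2,3])/d[2]
def proj(p,X):
    T=p["world_from_camera"];c=T[:3,:3].T@(np.asarray(X)-T[:3,3]);u=p["mtx"]@c;return u[:2]/u[2]
def tri(ps,uvs):
    A=np.zeros((3,3));b=np.zeros(3)
    for p,uv in zip(ps,uvs):
        d=ray(p,uv,0)-p["world_from_camera"][:3,3];d/=np.linalg.norm(d);M=np.eye(3)-np.outer(d,d);A+=M;b+=M@p["world_from_camera"][:3,3]
    return np.linalg.solve(A,b)
E
python3 - <<'E'
from plant import *
from h import *
t=capture("top");s=capture("scene")
for uv in((280,188),(425,175),(445,329),(298,347)):print("corner",ray(t,uv,.095).round(4))
for n,p in(("top",t),("scene",s)):
    r=regions_of(p,"pull_handle")[0]
    m=r["pixels"];ys,xs=np.nonzero(m);print(n,xs.min(),xs.max(),ys.min(),ys.max(),r["pixel"])
    x,y=(285,200) if n=="top" else(265,220)
    c=p["pixels"][y:y+75,x:x+100].copy();c=cv2.resize(c,None,fx=4,fy=4,interpolation=cv2.INTER_CUBIC)
    mm=cv2.resize(m[y:y+75,x:x+100].astype('uint8'),None,fx=4,fy=4,interpolation=0)
    cs,_=cv2.findContours(mm,0,2);c2=c.copy();cv2.drawContours(c2,cs,-1,(0,0,255),1)
    globals()[n]=np.hstack([c,c2])
cv2.imwrite("pics/crop1.png",np.vstack([top,scene]))
E
```

```text
corner [0.7095 0.0319 0.095 ]
corner [ 0.7299 -0.2651  0.095 ]
corner [ 0.4177 -0.2888  0.095 ]
corner [0.3919 0.004  0.095 ]
top 308 357 222 254 [329.4, 227.7]
scene 288 326 247 282 [313.9, 269.6]
```

View pics/crop1.png

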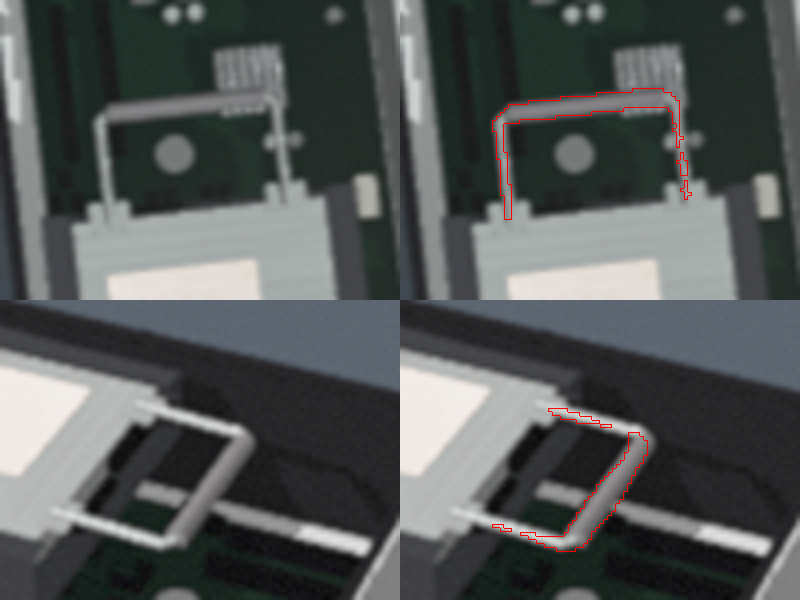

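In the crops, the tube's middle is near (332,226.5) in the top view and (317.2,267) in the scene view. Its end corners are clear in both views.

Run:
```python
from plant import *
from h import *
t=capture("top");s=capture("scene")
L=tri([t,s],[(310.5,229.0),(326.5,254.5)]);R=tri([t,s],[(354,224.5),(308.2,280)])
print(L,R,(L+R)/2,np.linalg.norm(L-R),np.degrees(np.arctan2(-(R-L)[0]*-1,-(R-L)[1])))
print(ray(t,(332.2,226.6),.088),ray(s,(317.3,267.3),.088))
```

```text
[ 0.62625751 -0.02733701  0.08620769] [ 0.63398226 -0.11511477  0.08938698] [ 0.63011988 -0.07122589  0.08779734] 0.08817434351307983 5.0292734949273195
[ 0.62909124 -0.07184086  0.088     ] [ 0.63159608 -0.07220862  0.088     ]
```

Call:
jog_arm(
  moves=[
    [[0, 0, 0], 9.4, 4.0],
    [[0, 0, 0], 9.4, 4.0],
    [[0, 0, 0], 9.4, 4.0],
    [[0, 0, 0], 9.4, 4.0],
    [[0, 0, 0], 9.4, 4.0],
    [[0, 0, 0], 9.4, 4.0],
    [[0, 0, 0], 9.2, 4.0],
  ],
)

```text
time_s: 1.68
tcp_pos: [0.2269, 0.6357, 0.2266]
eef_rot: [180.0, 0.0, -85.6]
contact_force: [-0.4, 0.2, 0.7]
gripper_width: 0.0398
gripper_force: 0.0
```

Call:
jog_arm(
  moves=[
    [[3, -1.5, 0], 0, 4.0],
    [[5, -2.35, 0], 0, 4.0],
    [[5, -2.35, 0], 0, 4.0],
    [[5, -2.35, 0], 0, 4.0],
    [[5, -2.35, 0], 0, 4.0],
    [[5, -2.35, 0], 0, 4.0],
    [[5, -2.35, 0], 0, 4.0],
    [[5, -2.35, 0], 0, 4.0],
    [[5, -2.35, 0], 0, 4.0],
    [[5, -2.35, 0], 0, 4.0],
    [[5, -2.35, 0], 0, 4.0],
    [[5, -2.35, 0], 0, 4.0],
  ],
)

```text
time_s: 3.18
tcp_pos: [0.5484, 0.0788, 0.227]
eef_rot: [-180.0, 0.0, -85.2]
contact_force: [0.6, 0.8, 0.2]
gripper_width: 0.04
gripper_force: 0.0
```

Call:
jog_arm(
  moves=[
    [[5, -2.2, 0], 0, 4.0],
    [[5, -2.2, 0], 0, 4.0],
    [[4, -1.6, 2], 0, 4.0],
    [[1.65, -0.9, 3], 0, 4.0],
    [[0, 0, 2.5], 0, 4.0],
    [[0, 0, 0], 0, 4.0],
  ],
)

```text
time_s: 3.92
tcp_pos: [0.6279, -0.0704, 0.1494]
eef_rot: [179.8, -0.0, -85.3]
contact_force: [0.8, -1.7, 0.6]
gripper_width: 0.0401
gripper_force: 0.0
```

Run:
```python
from plant import *
from h import *
t=capture("top");s=capture("scene");st=get_state();print(st["tcp_pos"],st["eef_rot"])
o=[]
for p in(t,s):
    u=proj(p,[.63,-.0715,.088]);v=proj(p,st["tcp_pos"]);print(u,v)
    x,y=(u-[50,45]).astype(int);o.append(cv2.resize(p["pixels"][y:y+75,x:x+100],None,fx=4,fy=4,interpolation=2))
cv2.imwrite("pics/crop2.png",np.hstack(o))
```

```text
[ 0.62977628 -0.06977947  0.15243054] [-1.79962220e+02 -2.30022160e-02 -8.52138521e+01]
[332.01728097 226.15980593] [333.79644447 221.87718455]
[316.67887321 266.83426408] [317.69406453 235.52324966]
```

View pics/crop2.png

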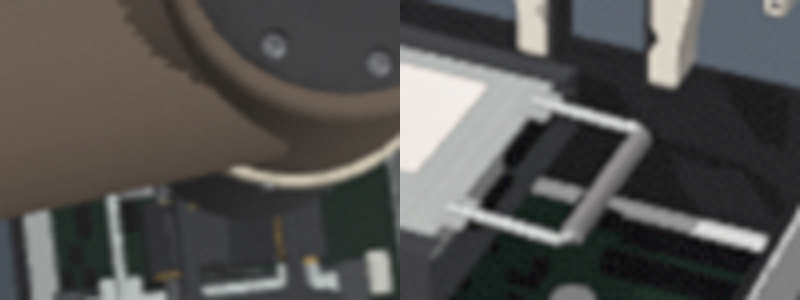

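The scene crop shows both fingertips above the tube, one on each side of it. Their midpoint is near (317,237) and the tube's middle is near (317,267), so they are lined up to go down.

Call:
jog_arm(
  moves=[
    [[0, 0, 2], 0, 4.0],
    [[0, 0, 2], 0, 4.0],
    [[0, 0, 2], 0, 4.0],
    [[0.1, 0, 1.5], 0, 4.0],
    [[0, 0, 0.8], 0, 4.0],
    [[0, 0, 0], 0, 4.0],
  ],
)

```text
time_s: 4.78
tcp_pos: [0.6295, -0.0708, 0.0686]
eef_rot: [180.0, -0.0, -85.2]
contact_force: [0.1, -0.2, 0.4]
gripper_width: 0.0402
gripper_force: 0.0
```

Call:
jog_arm(
  moves=[
    [[0, 0, 0], 0, 0.6],
    [[0, 0, 0], 0, 0.6],
    [[0, 0, 0], 0, 0.6],
    [[0, 0, 0], 0, 0.6],
    [[0, 0, 0], 0, 0.6],
    [[0, 0, 0], 0, 0.6],
  ],
  newtons=30,
)

```text
time_s: 5.52
tcp_pos: [0.6313, -0.0707, 0.0692]
eef_rot: [-179.8, -0.0, -85.2]
contact_force: [4.1, -0.1, -2.0]
gripper_width: 0.0091
gripper_force: 30.0
```

Call:
jog_arm(
  moves=[
    [[0, 0.02, -0.86], 0, 0.6],
    [[0, 0.06, -0.86], 0, 0.6],
    [[0, 0.09, -0.85], 0, 0.6],
    [[0, 0.13, -0.85], 0, 0.6],
    [[0, 0.17, -0.84], 0, 0.6],
    [[0, 0.2, -0.84], 0, 0.6],
    [[0, 0.24, -0.83], 0, 0.6],
    [[0, 0.28, -0.81], 0, 0.6],
  ],
)

```text
time_s: 6.52
tcp_pos: [0.6197, -0.0716, 0.137]
eef_rot: [-179.7, -0.0, -85.2]
contact_force: [6.4, -0.6, -2.7]
gripper_width: 0.009
gripper_force: 30.0
```

Run:
```python
from plant import *
from h import *
s=capture("scene");st=get_state();print(st)
cv2.imwrite("pics/crop3.png",cv2.resize(s["pixels"][180:330,210:410],None,fx=4,fy=4,interpolation=2))
```

```text
{'time_s': 6.575, 'joints': array([ 1.13369442e+01,  1.95107929e+01, -1.31172521e+01,  4.15015171e-02,
       -5.71148122e+01, -6.57737728e+00]), 'qd': array([-0.08272441,  0.35789789, -0.24156355, -0.02071795,  0.89595764,
        0.0643829 ]), 'joint_torque': array([-3.10961762e-01, -5.06597614e+01,  2.27762908e+01,  5.45469448e+00,
       -1.40582856e+00,  7.75708380e-03]), 'tcp_pos': array([ 0.61931098, -0.07168546,  0.13796989]), 'eef_rot': array([-1.79740553e+02, -5.26853359e-03, -8.52179897e+01]), 'contact_force': array([ 4.77646251, -0.62370521,  0.0890455 ]), 'moment': array([-0.09448193, -1.91739183, -0.04733144]), 'gripper_force': 29.99343752861023, 'gripper_width': 0.008762034665708875}
```

View pics/crop3.png

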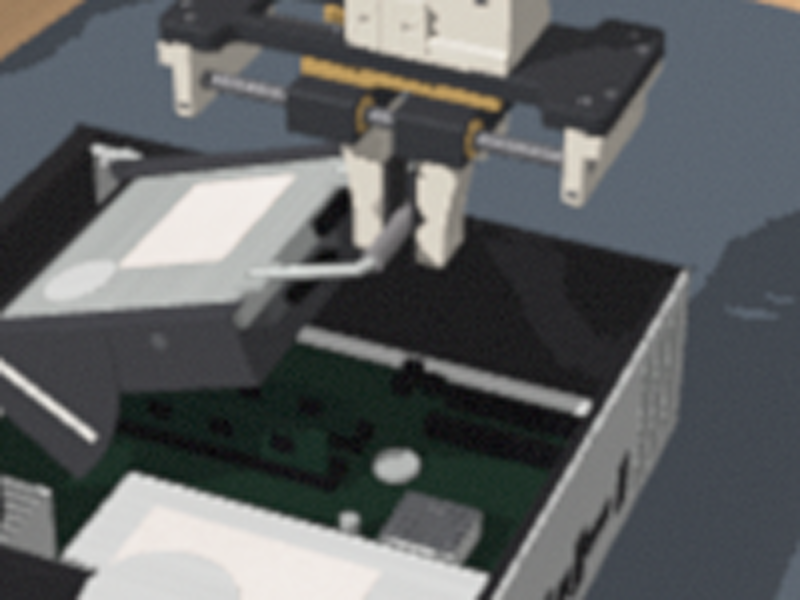

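The cage is up about 20° with the tube held between the fingers, near (305,237). Nothing else is touching, so I'll carry on along the arc.

Call:
jog_arm(
  moves=[
    [[0, 0.28, -0.8], 0, 0.6],
    [[0, 0.33, -0.79], 0, 0.6],
    [[0, 0.37, -0.77], 0, 0.6],
    [[0, 0.41, -0.75], 0, 0.6],
    [[0, 0.45, -0.73], 0, 0.6],
    [[0, 0.48, -0.71], 0, 0.6],
    [[0, 0.51, -0.69], 0, 0.6],
    [[0, 0.54, -0.67], 0, 0.6],
    [[0, 0.57, -0.65], 0, 0.6],
    [[0, 0.59, -0.62], 0, 0.6],
    [[0, 0, 0], 0, 0.6],
    [[0, 0, 0], 0, 0.6],
  ],
)

```text
time_s: 8.07
tcp_pos: [0.5755, -0.0755, 0.2097]
eef_rot: [-179.6, -0.0, -85.2]
contact_force: [7.0, -0.4, 4.7]
gripper_width: 0.009
gripper_force: 30.0
```

Run:
```python
from plant import *
from h import *
s=capture("scene");st=get_state();print(st["tcp_pos"],st["eef_rot"],st["contact_force"],st["gripper_width"])
cv2.imwrite("pics/crop4.png",cv2.resize(s["pixels"][180:330,190:390],None,fx=4,fy=4,interpolation=2))
h=np.array([.4337,-.088,.088]);u=np.array([np.cos(np.radians(4.8)),np.sin(np.radians(4.8)),0])
d=st["tcp_pos"]+[0,0,.019]-h;print(d@u,d[2],np.degrees(np.arctan2(d[2],d@u)))
for a in(40,45,50):print(a,proj(s,h+.197*(np.cos(np.radians(a))*u+[0,0,np.sin(np.radians(a))])))
```

```text
[ 0.57554081 -0.07548406  0.20967293] [-1.79600145e+02 -3.83468519e-02 -8.51957567e+01] [ 8.23046416 -0.72933246  4.73234102] 0.008599865454969744
0.1423906587460397 0.14067292504568413 44.652312452306006
40 [292.38749225 198.39643775]
45 [285.95525013 190.26478814]
50 [278.90809624 182.52294315]
```

View pics/crop4.png

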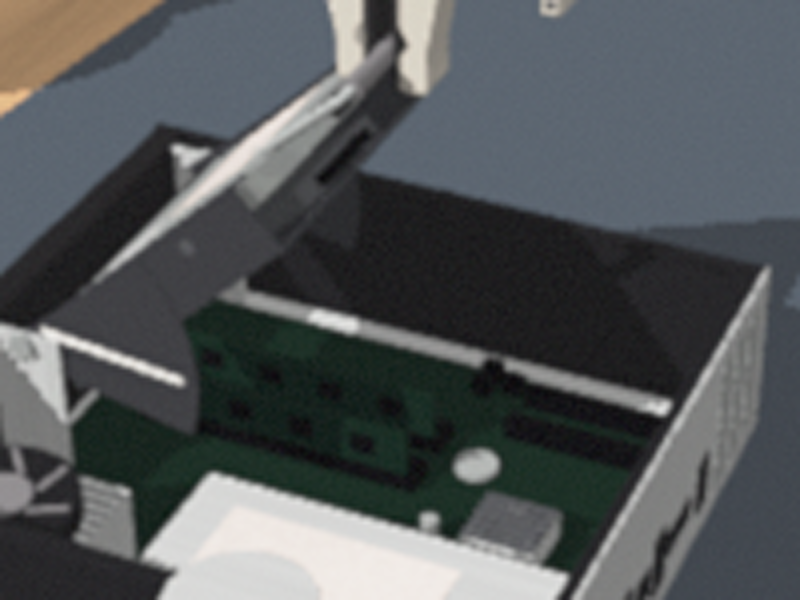

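The white line runs from about (200.5,262.5) to (235.5,275.5), still tilted down a little compared with the rim. I'll measure its angle from the picture on the cheek plane.

```bash
cat >> h.py <<'E'
U=np.array([np.cos(np.radians(4.8)),np.sin(np.radians(4.8)),0]);N=np.array([-U[1],U[0],0]);H=np.array([.4337,-.088,.088])
def cheek(p,a,b,off=-.0785):
    T=p["world_from_camera"];o=T[:3,3];q=[]
    for uv in(a,b):
        d=ray(p,uv,0)-o;X=o+d*((H+off*N-o)@N)/(d@N);q.append(((X-H)@U,X[2]))
    (x1,z1),(x2,z2)=q;return np.round(q,4),np.degrees(np.arctan2(z2-z1,x2-x1))
def line(p,box=(195,225,260,300)):
    x0,x1,y0,y1=box[0],box[1],box[2],box[3]
E
python3 - <<'E'
from plant import *
from h import *
s=capture("scene")
print(cheek(s,(200.5,262.5),(235.5,275.5)))
# level direction check: left rim & expected level line from first point
c=s["pixels"][255:290,195:245].astype(int).min(2);m=c>150
for y in range(0,35,1):print(''.join('#' if v>170 else '+' if v>120 else '.' for v in c[y]))
E
```

```text
(array([[0.0096, 0.094 ],
       [0.0787, 0.0867]]), np.float64(-6.048334401428523))
..................................................
..................................................
..................................................
..................................................
..................................................
..................................................
.....++...........................................
+....####+........................................
#++++######+......................................
++############+...................................
+++##############+................................
++++#####+.+########+.............................
++++#####+....+#######+...........................
+++++####+.......+#######+........................
+++++####+.........++#######+.....................
#+########............+########+..................
##########+..............+#######+................
+#########+.................+#######+.............
++########+...................++#######+..........
.++#######+......................+######+.........
.++#######+.........................+####.........
..++######+............................++.........
...++#####+.......................................
....+#####+.......+...............................
....++#####......+................................
.....++####+....+.................................
+.....++###+...+..................................
....+++++##+..++..................................
....+++.+##+.++...................................
.+...+++++#+++....................................
.....+++.++++.....................................
....+++...++......................................
......+++.........................................
.....+.+++.+......................................
.++..++++.++......................................
```

Call:
jog_arm(
  moves=[
    [[0, 0.5, -0.6], 0, 0.6],
    [[0, 0.5, -0.5], 0, 0.6],
    [[0, 0.4, -0.3], 0, 0.6],
    [[0, 0, 0], 0, 0.6],
    [[0, 0, 0], 0, 0.6],
    [[0, 0, 0], 0, 0.6],
  ],
)

```text
time_s: 8.93
tcp_pos: [0.5612, -0.0767, 0.2235]
eef_rot: [-179.6, -0.0, -85.2]
contact_force: [7.3, -1.7, 4.5]
gripper_width: 0.0086
gripper_force: 30.0
```

```bash
cat > m.py <<'E'
from plant import *
from h import *
s=capture("scene");st=get_state();print(st["tcp_pos"],st["contact_force"],st["gripper_width"],st["time_s"])
d=st["tcp_pos"]+[0,0,.019]-H;print(d@U,d[2],np.degrees(np.arctan2(d[2],d@U)))
c=s["pixels"].min(2).astype(float);P=[]
for x in range(208,228):
    col=c[258:285,x];w=np.clip(col-110,0,None);k=int(np.argmax(col));sl=slice(max(0,k-3),k+4)
    P.append((x,258+(w[sl]*np.arange(27)[sl]).sum()/w[sl].sum()))
P=np.array(P,np.float32);print(P[::4].round(1).tolist());vx,vy,x0,y0=cv2.fitLine(P,cv2.DIST_HUBER,0,.01,.01).ravel()
f=lambda x:(x,y0+(x-x0)*vy/vx);print(cheek(s,f(203),f(233)))
cv2.imwrite("pics/crop5.png",cv2.resize(s["pixels"][170:320,190:390],None,fx=4,fy=4,interpolation=2))
E
python3 m.py
```

```text
[ 0.5612404  -0.07669828  0.22351458] [ 6.98346431 -0.26910497  3.99417348] 0.008697427350306364 8.975
0.1280387977380597 0.15451457747914607 50.35309143251277
[[208.0, 264.0], [212.0, 265.1000061035156], [216.0, 266.1000061035156], [220.0, 267.1000061035156], [224.0, 268.3999938964844]]
(array([[0.0148, 0.0953],
       [0.0744, 0.0953]]), np.float64(0.06573106990227129))
```

View pics/crop5.png

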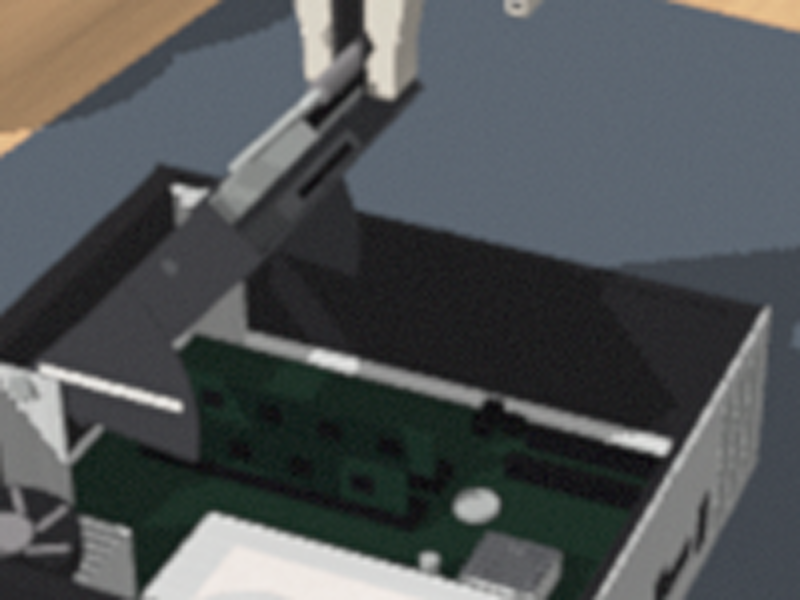

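The white line is now level along the rim: it measures 0.07° at a height of 95.3 mm, and the rim is at 95 mm. The tube is still firmly held near (275,186).

```bash
python3 -c "
from plant import *
print(close_job())"
```

```text
the job is handed in; nothing more can be done
None
```

I swung the drive cage up to the 50 degree service mark and handed the job in with the gripper still holding the handle at 30 N; the white line measured level to within about 0.1° along the case rim.

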